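# Lock down the airbox lid with its two quarter-turn cam locks

### The arm

A 7-joint arm with a two-finger parallel gripper is mounted at the origin on the work surface. World frame = base frame: x ahead of the robot, y to its left, z up, the work surface at z = 0. Lengths are in m, angles in rad, forces in N, time in s.
With the tool pointing down it reaches from about 0.4 to 0.875 m from the base axis. Payload 19.3 kg.
Tool frame: the origin (TCP) lies on the centre line of the jaws, within the pads' length; the fingertips stand 25 mm ahead of it and the grasp point (between the pads) lies 6 mm ahead of it (tips_ahead is the distance from the TCP to the fingertips, in m); z points along the fingers, y is the direction in which the jaws open and shut (so a half turn about z gives the same grasp; the last joint's range is limited). The gripper opens to 85 mm and grips with 20 to 120 N. Pads are 22 mm wide; open, the fingers measure 114 mm over their backs; the gripper's body (76 mm by 85 mm) begins 54 mm behind the grasp point. The pads swing forward as they close: fully open they stand 13 mm farther back than shut.
Start: joints at [-1.281, 0.521, -0.036, 1.599, 0.021, 1.021, -0.113], TCP at [0.22, 0.585, 0.256] pointing down, gripper open.
Joint ranges: [-2.91, 2.91], [-0.3, 2.13], [-1.5, 1.42], [0.17, 2.43], [-1.26, 4.41], [0.16, 1.93], [-2.52, 2.52]. Speed limits (rad/s): [1.89, 1.89, 2.39, 2.39, 3.01, 3.01, 3.01].

### API

Orientations are given as [roll, pitch, yaw] about the fixed x, y, z axes, in that order (R = Rz(yaw) Ry(pitch) Rx(roll)).
In Python, from workcell import observe, grab_frame, job_done, outline_of, tips_ahead gives the robot as it stands. The module is installed in compiled form; this text tells all that it offers.
- The arm moves only by the tool move_arm, never from a script. Its argument "motion" is a list of rows, each a list of 2 entries, a list of its own where there are three numbers: the shift along the world's x, y, z in mm, then the turn, a rotation vector about the world's x, y, z in rad. A call has 1 to 12 rows; each row is the pose to reach, as a shift and turn from the pose commanded when the call began; what a row does not reach only later rows make up. A row lasts 1/8 s, in which the tool goes at most 62.5 mm and 10.7 degrees, less where a joint would pass 70% of its speed; a pose out of reach is approached as far as the arm can. A call with a gripper value outside its range is refused whole. "jaw" is the finger opening in mm, from 0 to 85.4, set as the call begins (left out, the last holds). The fingers move at their own pace and stop on an object; "grip_force" is the grip in N (left out, the last holds). Time passes only in rows, so rows that repeat a pose let the fingers close. It gives the time, the measured TCP pose, the force and the opening at its end, in the units of the state.
- observe(): the state, without advancing time (a new reading comes with each control period).
- grab_frame(name): name is "scene" or "top"; returns a dict with "frame" (480x640x3 uint8, red, green, blue), "fx", "fy", "cx", "cy" (pixels), "T" (4x4, takes a point from camera to world coordinates). Camera axes: x right, y down, z forward; pixel columns grow to the right and rows downward; lengths in m; the calibration is good to about 2 mm. A picture is of the moment at which its call begins. There is no depth.
- job_done(): hands the job in, once; it reports no verdict.
Trained networks look in the newest picture that a camera, given by its name, has taken for a name from the list of things; names that differ only in an ending like _2 or _b are one class to them, and where a whole thing is asked for, a point or a joint stands for the part that bears it (a point fixed in the world has none). Each returns a list of dicts, best first, with "score" (0 to 1); they miss things now and then, are a little off and sometimes report something else, mostly with a low value. They report only what shows in the picture. A call takes as long as a camera call.
- outline_of(label, camera): "pixels" (480x640 bool, what is visible of it) and "pixel" ([column, row] in pixels, amid what is visible of it).
The state is a dict: "clock": time; "qpos": joint angles; "qd": joint speeds; "joint_efforts": joint torques, N m; "position": TCP position; "tool_rot": TCP orientation; "force": force on the tool from outside, world axes, zero at the start; "moment": the same for the moment, N m; "grip_width": finger opening in m.
Only numpy, scipy, OpenCV 4.12 (cv2) and the standard library are available. Lean on these libraries where they do the work, as an engineer would, in place of code of your own. Each camera call takes 0.05 s, during which the arm holds its last target.

### The job

Close up the black airbox on the engine bench: the filter inside is springing its hinged lid up along the front edge. Set your fingertips in the slot of each of the two red turn-locks, press the lid down shut and turn the lock a quarter turn clockwise until it stops, so that both locks are fully turned and hold the lid shut when you let go. Nothing is to be picked up: do not lift the lid open, and leave the spray can, the piston and the dish of bolts where they stand.

Things in the scene. Friction and masses are not known exactly. Their poses are not given: they have to be found in the camera images.
- airbox: Black engine air-filter box bolted to a plate on the bench, 250 (x) x 320 (y) mm, top of the shut lid 130 mm above the bench. Origin: centre of its underside, at bench height. x points from the front edge (robot's side, with the two locks) to the rear edge (hinge, 120 mm behind the origin); y to its left. A raised panel 14 mm high covers the lid's rear part.
- airbox_lid (a joint): Angle of the lid about its rear hinge, rad: 0 fully shut (hard stop), growing as the front edge rises. Free, it stands at about 0.08 to 0.10, the locks some 18 mm too high. The filter pushes it up like a spring: holding it shut takes about 6 N downward at a lock. Held by a lock it settles near 0.005.
- left_lock (a joint): Turn of the left (+y) lock, rad: 0 unlocked, pi/2 locked, stops at both. Grows clockwise seen from above; needs about 0.1 N m and stays where it is left. A bar on its stem passes down between two shoulders in the box only if the lid is pressed to within 3 mm of shut at the lock while unlocked (under 0.25); turned then, it goes under their ramps and draws the lid down.
- right_lock (a joint): Turn of the right (-y) lock, just like the left one. Turned while the lid is up, a lock holds nothing and its bar lands on the shoulders and keeps the lid from shutting: turn it back to 0, press the lid down, turn again.
- left_slot (a point): Left lock: centre of its slot's floor, on the turning axis; x along the slot, z up. A red round 72 mm across with a straight slot 28 mm wide, 66 mm long, 16 mm deep (bright floor), flush in a black collar 76 mm inside, 93 mm outside. Unlocked, the slot runs front to rear (to the collar's white dots); locked, along the lid's front edge (green dots).
- right_slot (a point): Right lock: the same. The lock axes stand 78 mm in front of the airbox's origin and 90 mm to its left and right; with the lid shut the slot floors are 134 mm and the tops of lock and collar about 149 mm above the bench.
- spray_can: Blue spray can, 65 mm across, 155 mm tall, standing loose by the airbox; origin at the centre of its foot. Leave alone.
- piston: Loose aluminium engine piston standing crown up, 69 mm across, 60 mm tall; origin at the centre of its foot. Leave alone.
- bolt_dish: Loose round steel dish with bolts, 104 mm across, 26 mm tall; origin at the centre of its foot. Leave alone.

How it is judged:
By the outcome, as a careful person would: the job done as asked, in the order asked, and still so for the second after the job is handed in, with the robot touching nothing.
It also fails if it takes over 51 s, if anything falls off the work surface, if the arm or the gripper's body presses on something with over 40 N, if the wrist force passes 120 N, or if a joint passes its speed limit or range.

## Working session

There is one attempt and no reset: what is moved stays moved. The work goes in short steps, Python scripts to look and compute and a tool call to move; the robot and the scene stay as the last step left them, time stands still between calls to the robot, and variables do not carry over. Pictures are saved under pics/ and viewed, and the job is handed in when it is done.

Besides the shell and the picture viewer there is one more tool, called after "Emit:" as name([rows], argument=value, ...), one row to a line, values as JSON. move_arm: Moves the arm, as the interface text tells. Its arguments: {"type":"object","properties":{"motion":{"type":"array"},"jaw":{"type":"number"},"grip_force":{"type":"number"}},"required":["motion"]}

```bash
mkdir -p pics
cat > h.py <<'E'
import numpy as np, cv2
from workcell import *
def save(cam,name):
    f=grab_frame(cam); cv2.imwrite(f'pics/{name}.png',cv2.cvtColor(f['frame'],cv2.COLOR_RGB2BGR)); return f
def ray(f,px,z):
    d=np.array([(px[0]-f['cx'])/f['fx'],(px[1]-f['cy'])/f['fy'],1]); T=np.array(f['T'])
    d=T[:3,:3]@d; o=T[:3,3]; return o+d*(z-o[2])/d[2]
def proj(f,p):
    T=np.array(f['T']); c=T[:3,:3].T@(np.array(p)-T[:3,3]); return c[0]/c[2]*f['fx']+f['cx'],c[1]/c[2]*f['fy']+f['cy']
E
python3 - <<'E'
from h import *
s=observe(); print({k:np.round(v,3).tolist() for k,v in s.items()}, tips_ahead() if callable(tips_ahead) else tips_ahead)
for c in ("scene","top"):
    f=save(c,c+'0'); print(c,f['fx'],f['fy'],f['cx'],f['cy'],np.round(f['T'],3).tolist())
    for l in ("left_slot","right_slot","left_lock","right_lock","airbox","spray_can","piston","bolt_dish"):
        for r in outline_of(l,c)[:3]:
            ys,xs=np.nonzero(r['pixels']); print(l,round(r['score'],2),np.round(r['pixel'],1),len(xs),(xs.min(),xs.max(),ys.min(),ys.max()) if len(xs) else 0)
E
```

```text
{'clock': 0.0, 'qpos': [-1.281, 0.522, -0.036, 1.6, 0.021, 1.021, -0.113], 'qd': [0.001, -0.001, -0.001, 0.001, 0.001, 0.002, -0.0], 'joint_efforts': [-0.003, -92.712, 1.979, -36.994, 0.018, 0.008, 0.0], 'position': [0.22, 0.585, 0.256], 'tool_rot': [-3.14, 0.0, 2.782], 'force': [-1.011, 0.37, 0.033], 'moment': [0.029, 0.003, -0.028], 'grip_width': 0.085} 0.025
scene 612.7788881872249 612.7788881872249 311.20086343734926 234.47663732648058 [[-0.678, 0.524, -0.515, 1.311], [0.735, 0.477, -0.482, 0.735], [-0.006, -0.705, -0.709, 1.124], [0.0, 0.0, 0.0, 1.0]]
left_slot 0.9 [374.4 252.2] 676 (np.int64(358), np.int64(391), np.int64(239), np.int64(264))
right_slot 0.73 [322.3 210.2] 565 (np.int64(307), np.int64(338), np.int64(195), np.int64(218))
left_lock 0.82 [373.3 250.8] 705 (np.int64(358), np.int64(391), np.int64(237), np.int64(264))
left_lock 0.23 [404.  228.5] 1261 (np.int64(390), np.int64(420), np.int64(202), np.int64(258))
right_lock 0.91 [323.3 208.4] 552 (np.int64(308), np.int64(338), np.int64(195), np.int64(218))
airbox 0.72 [316.8 283.6] 23187 (np.int64(220), np.int64(421), np
[... 547 characters left out ...]
18), np.int64(248), np.int64(228), np.int64(257))
left_lock 0.74 [231.8 242. ] 783 (np.int64(217), np.int64(248), np.int64(228), np.int64(258))
right_lock 0.81 [308.  253.6] 777 (np.int64(294), np.int64(324), np.int64(239), np.int64(269))
airbox 0.95 [281.1 221.6] 17333 (np.int64(199), np.int64(356), np.int64(151), np.int64(289))
airbox 0.21 [385.7 232.1] 607 (np.int64(373), np.int64(401), np.int64(217), np.int64(243))
spray_can 0.6 [248.  311.9] 716 (np.int64(236), np.int64(266), np.int64(297), np.int64(326))
piston 0.7 [385.7 231.9] 590 (np.int64(373), np.int64(400), np.int64(217), np.int64(242))
bolt_dish 0.75 [172.6 196. ] 1181 (np.int64(154), np.int64(192), np.int64(176), np.int64(213))
```

View pics/scene0.png

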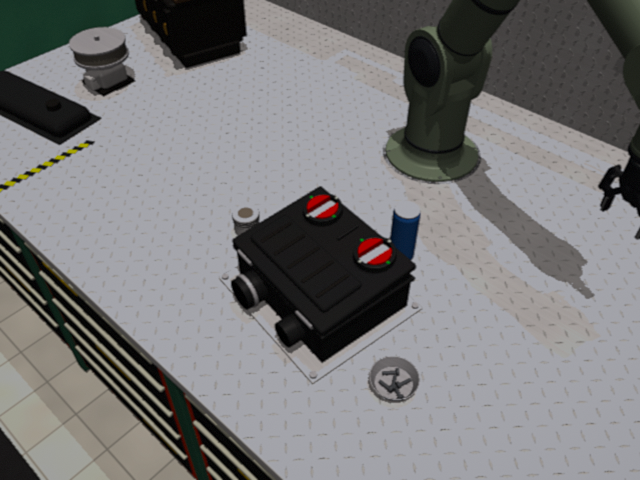

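View pics/top0.png

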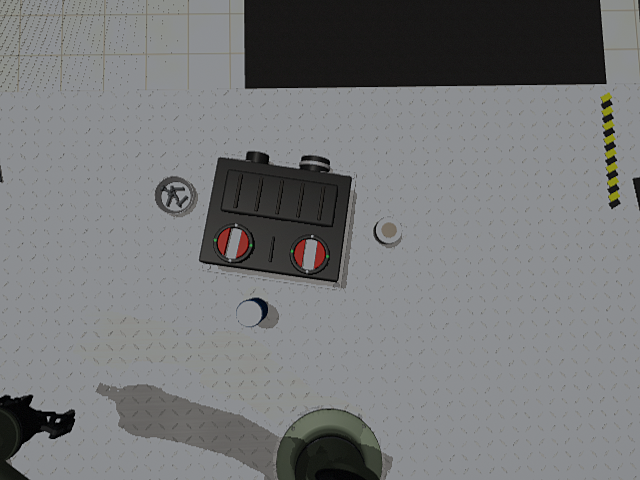

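Run:
```python
from h import *
f=grab_frame('top'); I=cv2.resize(f['frame'][140:340,180:420],None,fx=3.3,fy=3.0,interpolation=cv2.INTER_CUBIC); cv2.imwrite('pics/topz.png',I[:,:,::-1])
I=f['frame'].astype(int); red=((I[...,0]>90)&(I[...,1]<70)&(I[...,2]<70)).astype(np.uint8)
n,L,S,C=cv2.connectedComponentsWithStats(red)
for i in range(1,n):
    if S[i][4]>60: print(S[i],C[i])
f=grab_frame('scene'); I=cv2.resize(f['frame'][170:400,210:430],None,fx=2.6,fy=2.6,interpolation=cv2.INTER_CUBIC); cv2.imwrite('pics/scz.png',I[:,:,::-1])
```

```text
[218 228  12  27 178] [222.75842697 240.15730337]
[236 231  12  27 181] [242.20994475 244.28729282]
[294 240  11  26 180] [299.25       252.16666667]
[314 241  11  27 187] [318.90374332 254.84491979]
```

View pics/topz.png

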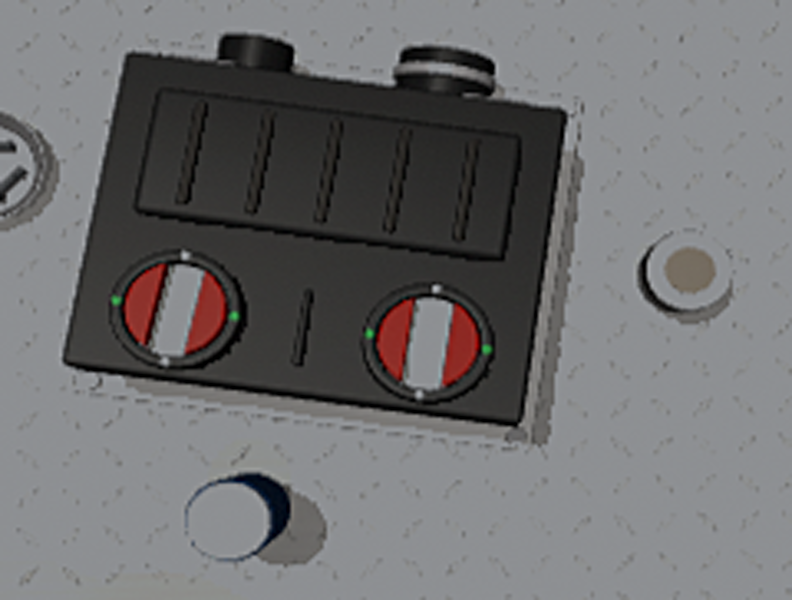

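View pics/scz.png

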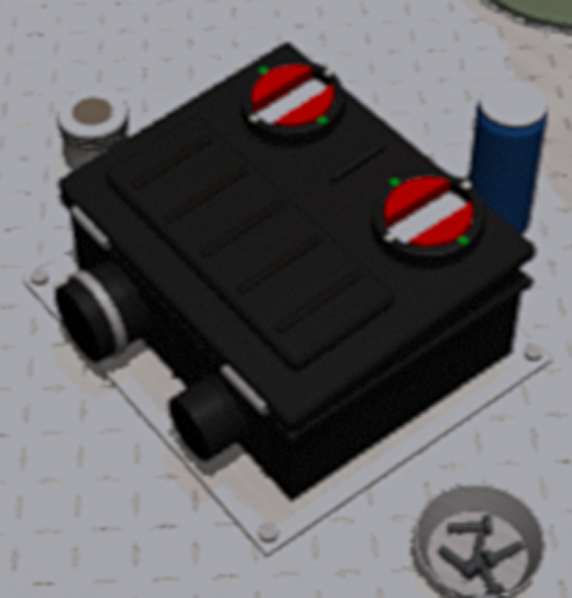

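Both views agree: each lock centre sits near z = 0.167 m, at (0.562, 0.218) for the left and (0.532, 0.041) for the right. The box is yawed about -9.5°, and both slots run front to rear (top view pixels 232,242 and 309,253). I'll move above the left lock with the jaws lined up along its slot.

Emit:
move_arm([
  [[28, -31, 0], [0, 0, -0.115]],
  [[57, -61, 0], [0, 0, -0.23]],
  [[85, -92, 0], [0, 0, -0.345]],
  [[114, -122, 0], [0, 0, -0.46]],
  [[142, -153, 0], [0, 0, -0.575]],
  [[170, -184, 0], [0, 0, -0.69]],
  [[199, -214, 0], [0, 0, -0.805]],
  [[227, -245, 0], [0, 0, -0.92]],
  [[256, -275, 0], [0, 0, -1.035]],
  [[284, -306, 0], [0, 0, -1.15]],
  [[313, -336, 0], [0, 0, -1.265]],
  [[341, -367, 0], [0, 0, -1.378]],
], jaw=26, grip_force=60)

```text
clock: 2.6
position: [0.562, 0.2171, 0.2564]
tool_rot: [3.141, -0.0, 1.4]
force: [-0.4, 0.4, 0.7]
grip_width: 0.0257
```

Emit:
move_arm([
  [[0, 0, -15], [0, 0, 0]],
  [[0, 0, -30], [0, 0, 0]],
  [[0, 0, -30], [0, 0, 0]],
  [[0, 0, -30], [0, 0, 0]],
])

```text
clock: 3.1
position: [0.5608, 0.2187, 0.2265]
tool_rot: [-3.142, -0.0, 1.405]
force: [-0.1, 0.7, -0.7]
grip_width: 0.0259
```

Run:
```python
from h import *
s=observe(); print({k:np.round(v,4).tolist() for k,v in s.items()}, tips_ahead)
f=grab_frame('top'); I=cv2.resize(f['frame'][150:330,180:400],None,fx=3.3,fy=3.3,interpolation=cv2.INTER_CUBIC); cv2.imwrite('pics/top2.png',I[:,:,::-1])
f=grab_frame('scene'); I=cv2.resize(f['frame'][130:330,260:480],None,fx=3,fy=3,interpolation=cv2.INTER_CUBIC); cv2.imwrite('pics/sc2.png',I[:,:,::-1])
```

```text
{'clock': 3.1, 'qpos': [-0.7186, 0.544, 0.3631, 1.7086, -0.2314, 0.9313, -0.4303], 'qd': [0.0017, -0.0062, 0.0054, -0.005, -0.0008, 0.0006, -0.0003], 'joint_efforts': [0.0143, -86.0274, 10.2995, -33.3375, -0.0039, -0.0344, 0.0143], 'position': [0.5608, 0.2187, 0.2265], 'tool_rot': [-3.1415, -0.0002, 1.4051], 'force': [-0.1327, 0.661, -0.7031], 'moment': [0.0319, -0.0033, -0.0116], 'grip_width': 0.0259} 0.025
```

View pics/sc2.png

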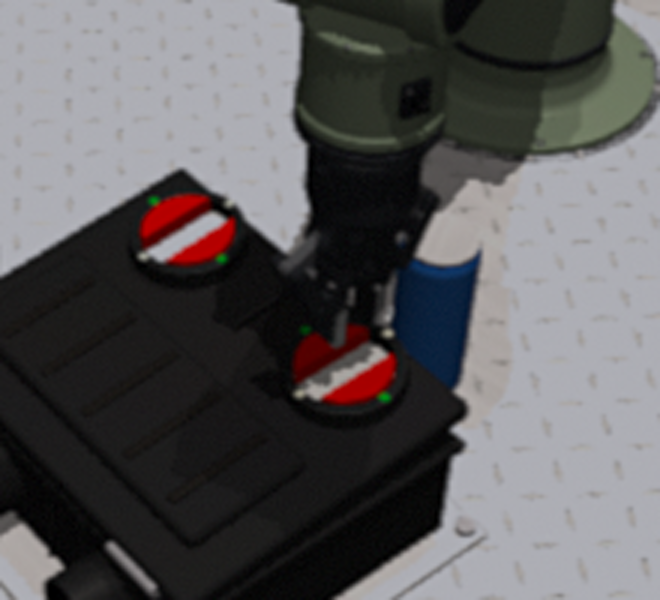

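View pics/top2.png

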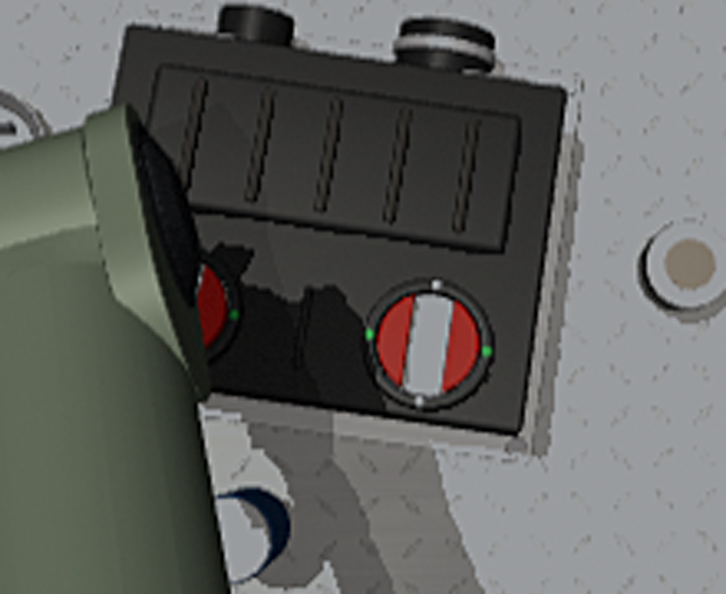

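The fingertips line up with the left slot (scene crop about 345,340). Next I lower them into it.

Emit:
move_arm([
  [[0, -1, -10], [0, 0, 0]],
  [[0, -1, -20], [0, 0, 0]],
  [[0, -1, -30], [0, 0, 0]],
  [[0, -1, -35], [0, 0, 0]],
  [[0, -1, -40], [0, 0, 0]],
  [[0, -1, -44], [0, 0, 0]],
  [[0, -1, -44], [0, 0, 0]],
])

```text
clock: 4.08
position: [0.561, 0.217, 0.1821]
tool_rot: [-3.141, 0.0, 1.404]
force: [0.3, 1.4, -0.5]
grip_width: 0.026
```

Run:
```python
from h import *
s=observe(); print({k:np.round(v,4).tolist() for k,v in s.items() if k in('force','moment','position')})
f=grab_frame('scene'); I=cv2.resize(f['frame'][170:310,280:460],None,fx=4,fy=4,interpolation=cv2.INTER_CUBIC); cv2.imwrite('pics/sc3.png',I[:,:,::-1])
```

```text
{'position': [0.561, 0.217, 0.1821], 'force': [0.2503, 1.4356, -0.5023], 'moment': [0.0134, -0.008, 0.0416]}
```

View pics/sc3.png

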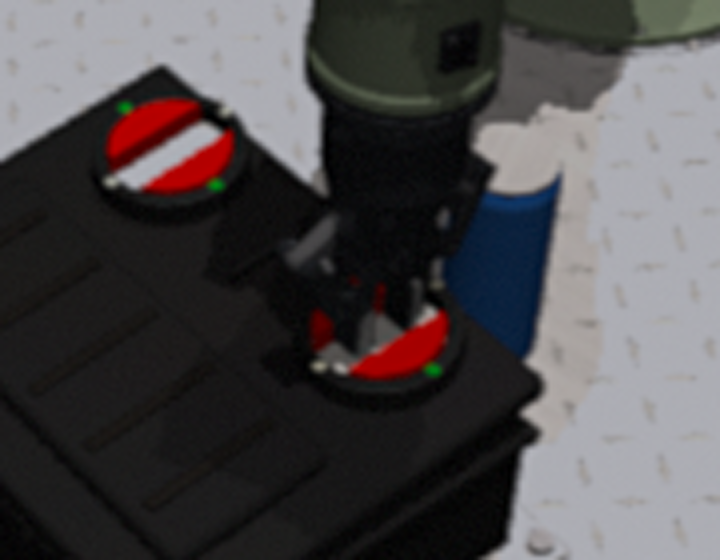

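The fingertips are in the slot without contact, so now I press the lid down.

Emit:
move_arm([
  [[0, 0, -6], [0, 0, 0]],
  [[0, 0, -12], [0, 0, 0]],
  [[-1, 0, -16], [0, 0, 0]],
  [[-1, 0, -20], [0, 0, 0]],
  [[-1, 0, -22], [0, 0, 0]],
  [[-1, 0, -22], [0, 0, 0]],
])

```text
clock: 4.88
position: [0.5598, 0.2173, 0.1601]
tool_rot: [-3.141, -0.0, 1.404]
force: [-3.7, 2.2, 5.1]
grip_width: 0.026
```

Emit:
move_arm([
  [[0, 0, -1], [0, 0, 0]],
  [[0, 0, -2], [0, 0, 0]],
  [[0, 0, -3], [0, 0, 0]],
  [[0, 0, -3], [0, 0, 0]],
])

```text
clock: 5.38
position: [0.5599, 0.2173, 0.1586]
tool_rot: [-3.141, -0.001, 1.404]
force: [-11.5, 0.0, 29.7]
grip_width: 0.0261
```

The lid is on its hard stop at about 30 N. I'll ease off 1 mm and turn clockwise.

Emit:
move_arm([
  [[0, 0, 1], [0, 0, -0.1]],
  [[0, 0, 1], [0, 0, -0.25]],
  [[0, 0, 1], [0, 0, -0.4]],
  [[0, 0, 1], [0, 0, -0.55]],
  [[0, 0, 1], [0, 0, -0.7]],
  [[0, 0, 1], [0, 0, -0.85]],
  [[0, 0, 1], [0, 0, -1.0]],
  [[0, 0, 1], [0, 0, -1.15]],
  [[0, 0, 1], [0, 0, -1.3]],
  [[0, 0, 1], [0, 0, -1.45]],
  [[0, 0, 1], [0, 0, -1.55]],
  [[0, 0, 1], [0, 0, -1.55]],
])

```text
clock: 6.88
position: [0.5579, 0.2148, 0.1586]
tool_rot: [3.139, 0.005, -0.149]
force: [-20.6, -12.4, 31.6]
grip_width: 0.0256
```

Emit:
move_arm([
  [[0, 0, 0], [0, 0, -0.05]],
  [[0, 0, 0], [0, 0, -0.1]],
  [[0, 0, 0], [0, 0, -0.13]],
  [[0, 0, 0], [0, 0, -0.13]],
])

```text
clock: 7.38
position: [0.5575, 0.2147, 0.1585]
tool_rot: [3.138, 0.005, -0.278]
force: [-28.0, -11.7, 33.1]
grip_width: 0.026
```

Run:
```python
from h import *
s=observe(); print({k:np.round(v,4).tolist() for k,v in s.items() if k in('force','moment','position','tool_rot','qpos')})
f=grab_frame('scene'); I=cv2.resize(f['frame'][170:310,280:460],None,fx=4,fy=4,interpolation=cv2.INTER_CUBIC); cv2.imwrite('pics/sc4.png',I[:,:,::-1])
```

```text
{'qpos': [-0.9652, 0.7509, 0.7797, 1.7823, -0.6606, 0.898, -1.7336], 'position': [0.5575, 0.2147, 0.1585], 'tool_rot': [3.138, 0.0055, -0.278], 'force': [-28.0053, -11.6846, 33.1454], 'moment': [-2.7223, 5.9736, 0.0896]}
```

View pics/sc4.png

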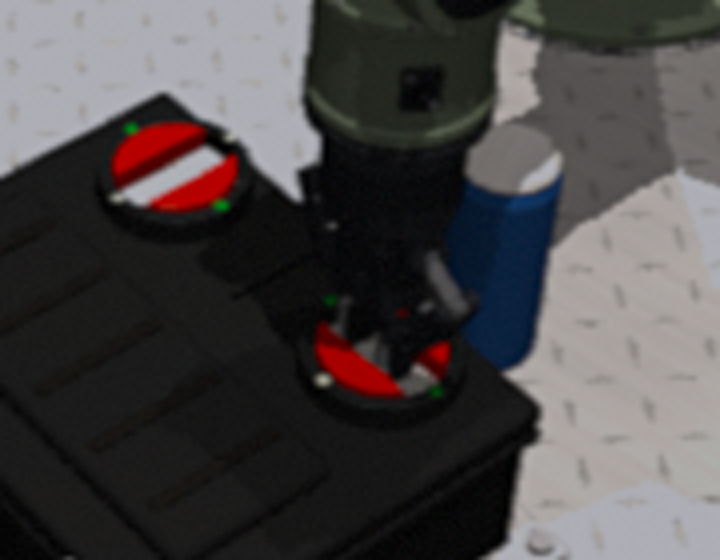

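Emit:
move_arm([
  [[-2, -1, 1], [0, 0, 0]],
  [[-3, -2, 1], [0, 0, 0]],
  [[-3, -2, 1], [0, 0, -0.05]],
  [[-3, -2, 1], [0, 0, -0.08]],
  [[-3, -2, 1], [0, 0, -0.08]],
])

```text
clock: 8.05
position: [0.5562, 0.2151, 0.159]
tool_rot: [3.141, 0.002, -0.356]
force: [-7.0, 0.9, 7.2]
grip_width: 0.0259
```

Run:
```python
from h import *
s=observe(); print({k:np.round(v,4).tolist() for k,v in s.items() if k in('force','moment','position','tool_rot','qpos')})
```

```text
{'qpos': [-0.9791, 0.7552, 0.7999, 1.7892, -0.68, 0.8988, -1.7953], 'position': [0.5562, 0.2151, 0.159], 'tool_rot': [3.1408, 0.0017, -0.356], 'force': [-7.0003, 0.8653, 7.2071], 'moment': [0.1899, 1.4391, 0.3394]}
```

Emit:
move_arm([
  [[0, 0, 0], [0, 0, -0.04]],
  [[0, 0, 0], [0, 0, -0.06]],
  [[0, 0, 0], [0, 0, -0.06]],
])

```text
clock: 8.43
position: [0.5562, 0.2151, 0.159]
tool_rot: [3.14, 0.002, -0.414]
force: [-8.3, 0.1, 7.9]
grip_width: 0.0259
```

Run:
```python
from h import *
s=observe(); print({k:np.round(v,4).tolist() for k,v in s.items() if k in('force','moment','position','tool_rot')})
```

```text
{'position': [0.5562, 0.2151, 0.159], 'tool_rot': [3.1403, 0.0017, -0.4143], 'force': [-8.3432, 0.1337, 7.9446], 'moment': [0.1227, 1.5548, 1.6404]}
```

The moment about z has risen to 1.6 N m, so the lock is at its stop. I'll release it, lift, and go to the right lock while turning back.

Emit:
move_arm([
  [[0, 0, 0], [0, 0, 0.1]],
  [[0, 0, 0], [0, 0, 0.19]],
  [[0, 0, 10], [0, 0, 0.19]],
  [[0, 0, 30], [0, 0, 0.19]],
  [[0, 0, 50], [0, 0, 0.19]],
  [[0, 0, 60], [0, 0, 0.35]],
  [[0, -10, 60], [0, 0, 0.5]],
  [[0, -30, 60], [0, 0, 0.65]],
  [[-5, -60, 60], [0, 0, 0.8]],
  [[-10, -90, 60], [0, 0, 0.95]],
  [[-15, -120, 60], [0, 0, 1.1]],
  [[-20, -150, 60], [0, 0, 1.25]],
])

```text
clock: 9.93
position: [0.5371, 0.0639, 0.2205]
tool_rot: [3.141, -0.001, 0.838]
force: [0.7, -0.3, 0.3]
grip_width: 0.0258
```

Run:
```python
from h import *
s=observe(); print({k:np.round(v,4).tolist() for k,v in s.items() if k in('force','moment','position','tool_rot')})
f=grab_frame('scene'); I=cv2.resize(f['frame'][170:310,280:460],None,fx=4,fy=4,interpolation=cv2.INTER_CUBIC); cv2.imwrite('pics/sc5.png',I[:,:,::-1])
f=grab_frame('top'); I=cv2.resize(f['frame'][150:330,180:400],None,fx=3.3,fy=3.3,interpolation=cv2.INTER_CUBIC); cv2.imwrite('pics/top5.png',I[:,:,::-1])
```

```text
{'position': [0.5371, 0.0639, 0.2205], 'tool_rot': [3.1408, -0.0007, 0.8378], 'force': [0.7038, -0.3342, 0.3433], 'moment': [-0.0194, -0.0383, 0.0339]}
```

View pics/sc5.png

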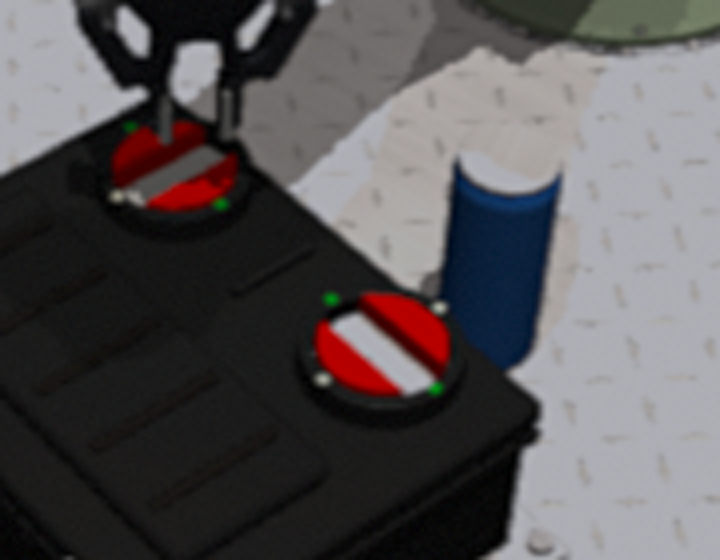

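View pics/top5.png

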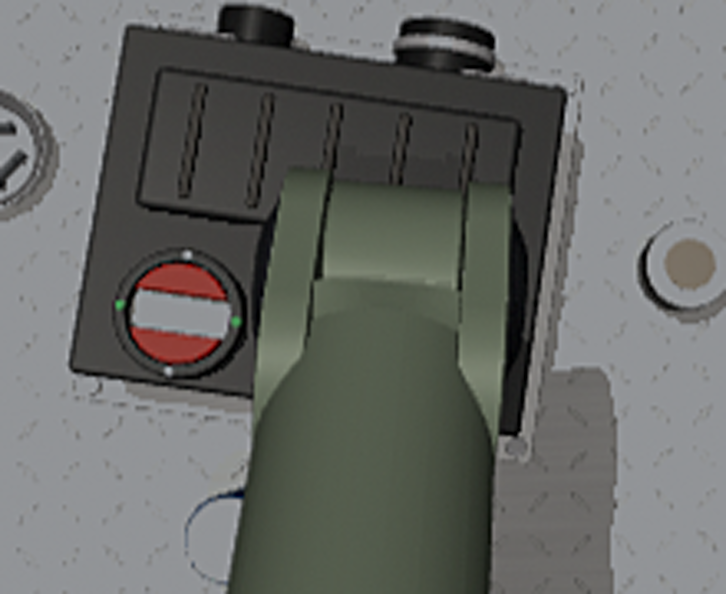

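The left lock is fully turned: its slot runs to the green dots (scene crop 330,300 and 435,388), and the lid is down. I'll refine the shut-lid lock centre from this top view.

Run:
```python
from h import *
f=grab_frame('top'); I=f['frame'].astype(int); red=((I[...,0]>90)&(I[...,1]<70)&(I[...,2]<70)).astype(np.uint8)
pts=np.argwhere(red)[:,::-1].astype(np.float32); pts=pts[pts[:,0]<260]
e=cv2.fitEllipse(cv2.convexHull(pts)); l=ray(f,e[0],.149); print(e,l)
a=np.radians(-9.5); print('right', l[:2]-0.18*np.array([-np.sin(a),np.cos(a)]))
```

```text
((233.46170043945312, 244.48609924316406), (29.347883224487305, 30.338884353637695), 4.135356426239014) [0.5580313  0.21856138 0.149     ]
right [0.52832273 0.04102997]
```

Emit:
move_arm([
  [[-2, -6, 0], [0, 0, 0.15]],
  [[-5, -12, 0], [0, 0, 0.3]],
  [[-7, -18, 0], [0, 0, 0.45]],
  [[-9, -24, 0], [0, 0, 0.567]],
  [[-9, -24, -10], [0, 0, 0.567]],
  [[-9, -24, -20], [0, 0, 0.567]],
  [[-9, -24, -30], [0, 0, 0.567]],
  [[-9, -24, -35], [0, 0, 0.567]],
  [[-9, -24, -35], [0, 0, 0.567]],
])

```text
clock: 11.2
position: [0.528, 0.041, 0.1839]
tool_rot: [-3.141, 0.0, 1.4]
force: [0.6, 0.2, 0.5]
grip_width: 0.0258
```

Run:
```python
from h import *
f=grab_frame('scene'); I=cv2.resize(f['frame'][150:290,240:420],None,fx=4,fy=4,interpolation=cv2.INTER_CUBIC); cv2.imwrite('pics/sc6.png',I[:,:,::-1])
```

```text
(no output)
```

View pics/sc6.png

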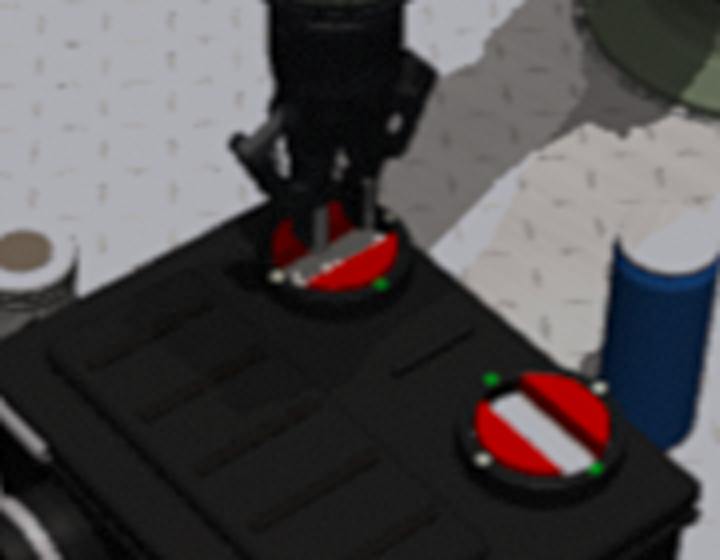

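Aligned with the right slot, so I go in and press.

Emit:
move_arm([
  [[0, 0, -6], [0, 0, 0]],
  [[0, 0, -12], [0, 0, 0]],
  [[0, 0, -18], [0, 0, 0]],
  [[0, 0, -22], [0, 0, 0]],
  [[0, 0, -24], [0, 0, 0]],
  [[0, 0, -25], [0, 0, 0]],
  [[0, 0, -25], [0, 0, 0]],
])

```text
clock: 12.12
position: [0.5279, 0.0409, 0.1595]
tool_rot: [-3.141, -0.0, 1.401]
force: [-2.9, 0.1, 5.7]
grip_width: 0.0258
```

Emit:
move_arm([
  [[0, 0, -1], [0, 0, 0]],
  [[0, 0, -1], [0, 0, -0.13]],
  [[0, 0, -1], [0, 0, -0.28]],
  [[0, 0, -1], [0, 0, -0.43]],
  [[0, 0, -1], [0, 0, -0.58]],
  [[0, 0, -1], [0, 0, -0.73]],
  [[0, 0, -1], [0, 0, -0.88]],
  [[0, 0, -1], [0, 0, -1.03]],
  [[0, 0, -1], [0, 0, -1.18]],
  [[0, 0, -1], [0, 0, -1.33]],
  [[0, 0, -1], [0, 0, -1.48]],
  [[0, 0, -1], [0, 0, -1.6]],
])

```text
clock: 13.62
position: [0.5274, 0.0397, 0.1588]
tool_rot: [3.141, 0.001, -0.205]
force: [-10.5, -7.2, 14.6]
grip_width: 0.026
```

Emit:
move_arm([
  [[0, 0, 0], [0, 0, -0.08]],
  [[0, 0, 0], [0, 0, -0.15]],
  [[0, 0, 0], [0, 0, -0.19]],
  [[0, 0, 0], [0, 0, -0.19]],
])

```text
clock: 14.12
position: [0.527, 0.0402, 0.1587]
tool_rot: [3.141, 0.002, -0.389]
force: [-12.5, -4.6, 20.0]
grip_width: 0.0258
```

Run:
```python
from h import *
s=observe(); print({k:np.round(v,4).tolist() for k,v in s.items() if k in('force','moment','position','tool_rot','qpos')})
```

```text
{'qpos': [-0.7717, 0.6847, 0.8567, 1.9689, -0.7107, 0.8217, -1.4713], 'position': [0.527, 0.0402, 0.1587], 'tool_rot': [3.1406, 0.0017, -0.3894], 'force': [-12.5061, -4.5515, 20.0187], 'moment': [-0.9729, 2.841, 0.9084]}
```

Emit:
move_arm([
  [[0, 0, 0], [0, 0, -0.04]],
  [[0, 0, 0], [0, 0, -0.04]],
])

```text
clock: 14.38
position: [0.5271, 0.0407, 0.1587]
tool_rot: [3.141, 0.002, -0.428]
force: [-12.8, -1.5, 21.6]
grip_width: 0.0258
```

Run:
```python
from h import *
s=observe(); print({k:np.round(v,4).tolist() for k,v in s.items() if k in('force','moment','tool_rot')})
```

```text
{'tool_rot': [3.141, 0.0021, -0.4283], 'force': [-12.7786, -1.5027, 21.5656], 'moment': [-0.3994, 2.9383, 1.4906]}
```

Emit:
move_arm([
  [[0, 0, 0], [0, 0, 0.1]],
  [[0, 0, 0], [0, 0, 0.2]],
  [[0, 0, 10], [0, 0, 0.2]],
  [[0, 0, 30], [0, 0, 0.2]],
  [[0, 0, 60], [0, 0, 0.2]],
  [[0, -30, 90], [0, 0, 0.2]],
  [[0, -80, 110], [0, 0, 0.2]],
  [[0, -130, 110], [0, 0, 0.2]],
  [[0, -180, 110], [0, 0, 0.2]],
  [[0, -230, 110], [0, 0, 0.2]],
  [[0, -280, 110], [0, 0, 0.2]],
  [[0, -280, 110], [0, 0, 0.2]],
])

```text
clock: 15.88
position: [0.5271, -0.2432, 0.2689]
tool_rot: [3.14, -0.001, -0.236]
force: [-0.5, 0.6, 0.6]
grip_width: 0.0259
```

Run:
```python
from h import *
f=grab_frame('scene'); I=cv2.resize(f['frame'][170:310,250:430],None,fx=4,fy=4,interpolation=cv2.INTER_CUBIC); cv2.imwrite('pics/sc7.png',I[:,:,::-1])
f=grab_frame('top'); I=cv2.resize(f['frame'][150:330,140:420],None,fx=2.8,fy=2.8,interpolation=cv2.INTER_CUBIC); cv2.imwrite('pics/top7.png',I[:,:,::-1])
```

```text
(no output)
```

View pics/sc7.png

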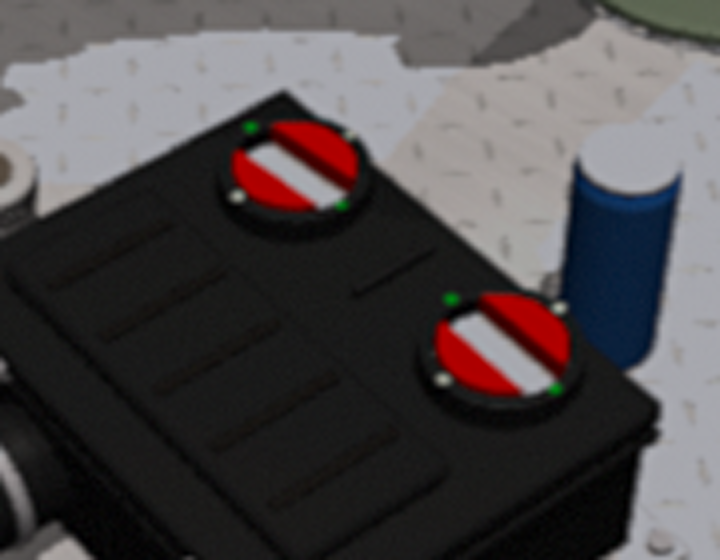

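View pics/top7.png

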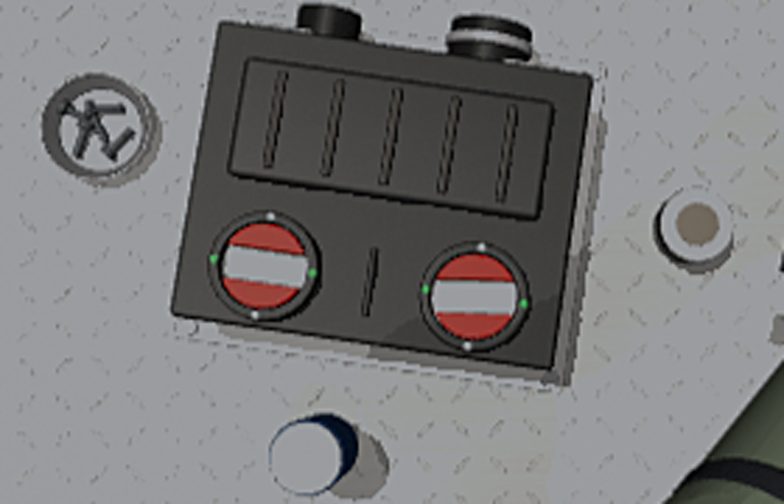

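The top view raises a question about the exact lock angles, so I'll measure the slot against the dots.

Run:
```python
from h import *
f=grab_frame('top'); I=f['frame'].astype(int)
red=(I[...,0]-np.maximum(I[...,1],I[...,2])>40)
n,L,S,cc=cv2.connectedComponentsWithStats(red.astype(np.uint8)); ids=[i for i in range(1,n) if S[i][4]>60]
print([(S[i].tolist(),cc[i].round(2).tolist()) for i in ids])
g=f['frame']
for nm,(x,y) in {'left':(233.5,244.5),'right':(309,255.5)}.items():
    r=int(12); 
    # floor mask: bright gray within 15px
    yy,xx=np.mgrid[:480,:640]; d=np.hypot(xx-x,yy-y)
    m=(d<12)&(I.min(-1)>100)
    p=np.argwhere(m)[:,::-1]; c=p.mean(0)
    # moments within disc biased symmetric; use minAreaRect & edge fits
    rp=np.array([ray(f,q,.134)[:2] for q in p]); 
    w=rp-rp.mean(0); u,s,v=np.linalg.svd(w,full_matrices=False); a=np.degrees(np.arctan2(v[0,1],v[0,0]))%180
    print(nm,'floor dir deg',a,len(p))
    # edges: per-column subpixel transition red->grey using green channel
    for sgn in (-1,1):
        P=[]
        for X in range(int(x)-9,int(x)+10):
            ys=np.arange(0,11,0.25); col=[cv2.getRectSubPix(g[...,1].astype(np.float32),(1,1),(float(X),float(y+sgn*t)))[0,0] for t in ys]
            k=np.argmax(np.array(col)<80)
            if col[k]<80:P.append((X,y+sgn*ys[k]))
        P=np.array([ray(f,q,.149)[:2] for q in P]); w=P-P.mean(0); v=np.linalg.svd(w)[2]
        print('  edge',np.degrees(np.arctan2(v[0,1],v[0,0]))%180)
    gm=(d<22)&(I[...,1]-np.maximum(I[...,0],I[...,2])>25); n2,_,S2,c2=cv2.connectedComponentsWithStats(gm.astype(np.uint8))
    c2=[c for c,sx in zip(c2[1:],S2[1:]) if sx[4]>=2]; print('  green',np.round(c2,1))
    if len(c2)==2:
        q=ray(f,c2[0],.149)-ray(f,c2[1],.149); print('  green dir',np.degrees(np.arctan2(q[1],q[0]))%180)
```

```text
[([221, 230, 28, 11, 194], [234.97, 234.87]), ([296, 240, 28, 11, 194], [309.22, 245.71]), ([219, 249, 27, 12, 194], [231.82, 254.31]), ([296, 262, 27, 9, 190], [308.93, 265.38])]
left floor dir deg 80.35962172346574 262
  edge 79.85271357658254
  edge 80.6403158187692
  green [[215.9 241.9]
 [251.1 247.1]]
  green dir 80.30338292940557
right floor dir deg 86.82106511839741 262
  edge 86.58104976149724
  edge 87.27861307023426
  green [[291.5 253. ]
 [326.5 258. ]]
  green dir 80.6449130593529
```

The left lock matches its green dots exactly (80.4° against 80.3°). The right is about 6° short (86.8° against 80.6°). I'll go back in with a wider jaw for more leverage, aligned to the slot, and finish the turn.

Emit:
move_arm([
  [[0, 40, 0], [0, 0, 0.03]],
  [[0, 80, 0], [0, 0, 0.06]],
  [[0, 120, 0], [0, 0, 0.09]],
  [[0, 160, 0], [0, 0, 0.12]],
  [[0, 200, 0], [0, 0, 0.15]],
  [[1, 240, 0], [0, 0, 0.18]],
  [[1, 270, 0], [0, 0, 0.18]],
  [[1, 284, -20], [0, 0, 0.18]],
  [[1, 284, -50], [0, 0, 0.18]],
  [[1, 284, -75], [0, 0, 0.18]],
  [[1, 284, -82], [0, 0, 0.18]],
  [[1, 284, -82], [0, 0, 0.18]],
], jaw=34)

```text
clock: 17.52
position: [0.5291, 0.0455, 0.1867]
tool_rot: [-3.142, -0.0, -0.049]
force: [-0.1, -0.7, -1.1]
grip_width: 0.034
```

Run:
```python
from h import *
f=grab_frame('scene'); I=cv2.resize(f['frame'][150:290,240:420],None,fx=4,fy=4,interpolation=cv2.INTER_CUBIC); cv2.imwrite('pics/sc8.png',I[:,:,::-1])
```

```text
(no output)
```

View pics/sc8.png

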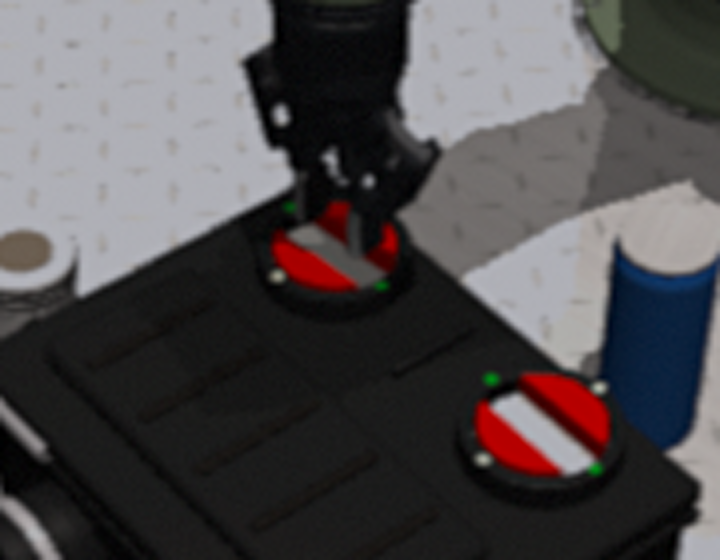

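Emit:
move_arm([
  [[-1, -5, 0], [0, 0, 0]],
  [[-1, -5, 0], [0, 0, 0]],
  [[-1, -5, -10], [0, 0, 0]],
  [[-1, -5, -20], [0, 0, 0]],
  [[-1, -5, -26], [0, 0, 0]],
  [[-1, -5, -26], [0, 0, 0]],
])

```text
clock: 18.32
position: [0.5279, 0.0398, 0.1598]
tool_rot: [3.141, 0.001, -0.049]
force: [-0.2, -0.2, 0.5]
grip_width: 0.0344
```

Emit:
move_arm([
  [[0, 0, 0], [0, 0, -0.1]],
  [[0, 0, 0], [0, 0, -0.2]],
  [[0, 0, 0], [0, 0, -0.27]],
  [[0, 0, 0], [0, 0, -0.27]],
])

```text
clock: 18.82
position: [0.5272, 0.0406, 0.1602]
tool_rot: [-3.142, 0.002, -0.319]
force: [-7.4, 2.9, 4.7]
grip_width: 0.0338
```

Run:
```python
from h import *
s=observe(); print({k:np.round(v,4).tolist() for k,v in s.items() if k in('force','moment','tool_rot','position')})
```

```text
{'position': [0.5272, 0.0406, 0.1602], 'tool_rot': [-3.1416, 0.0022, -0.3195], 'force': [-7.4173, 2.8841, 4.7217], 'moment': [0.7456, 1.4351, 0.2816]}
```

Emit:
move_arm([
  [[0, 0, 0], [0, 0, -0.04]],
  [[0, 0, 0], [0, 0, -0.07]],
  [[0, 0, 0], [0, 0, -0.07]],
])

```text
clock: 19.2
position: [0.5272, 0.0406, 0.1602]
tool_rot: [3.141, 0.002, -0.387]
force: [-7.6, 2.4, 5.5]
grip_width: 0.0342
```

Run:
```python
from h import *
s=observe(); print({k:np.round(v,4).tolist() for k,v in s.items() if k in('force','moment','tool_rot','position')})
```

```text
{'position': [0.5272, 0.0406, 0.1602], 'tool_rot': [3.1412, 0.0024, -0.3866], 'force': [-7.5609, 2.3889, 5.4605], 'moment': [0.6746, 1.5799, 2.1793]}
```

The moment reached 2.2 N m, a firm stop. I'll back off to exactly parallel with the locked slot, lift straight up and clear away.

Emit:
move_arm([
  [[0, 0, 0], [0, 0, 0.1]],
  [[0, 0, 0], [0, 0, 0.2]],
  [[0, 0, 0], [0, 0, 0.2]],
  [[0, 0, 5], [0, 0, 0.2]],
  [[0, 0, 15], [0, 0, 0.2]],
  [[0, 0, 40], [0, 0, 0.2]],
  [[0, 0, 80], [0, 0, 0.2]],
  [[0, -50, 110], [0, 0, 0.2]],
  [[0, -100, 110], [0, 0, 0.2]],
  [[0, -160, 110], [0, 0, 0.2]],
  [[0, -220, 110], [0, 0, 0.2]],
  [[0, -280, 110], [0, 0, 0.2]],
])

```text
clock: 20.7
position: [0.5279, -0.2418, 0.2711]
tool_rot: [3.142, -0.001, -0.19]
force: [2.0, 2.1, 0.2]
grip_width: 0.0339
```

Run:
```python
from h import *
f=save('top','top9'); I=f['frame'].astype(int); 
for nm,(x,y) in {'left':(233.5,244.5),'right':(309,255.5)}.items():
    yy,xx=np.mgrid[:480,:640]; d=np.hypot(xx-x,yy-y)
    p=np.argwhere((d<12)&(I.min(-1)>100))[:,::-1]
    rp=np.array([ray(f,q,.134)[:2] for q in p]); v=np.linalg.svd(rp-rp.mean(0),full_matrices=False)[2]
    print(nm,'floor dir deg',np.degrees(np.arctan2(v[0,1],v[0,0]))%180)
    gm=(d<22)&(I[...,1]-np.maximum(I[...,0],I[...,2])>25); c2=cv2.connectedComponentsWithStats(gm.astype(np.uint8))[3][1:]
    print(np.round(c2,1)); q=ray(f,c2[0],.149)-ray(f,c2[1],.149); print('  green dir',np.degrees(np.arctan2(q[1],q[0]))%180)
I=cv2.resize(f['frame'][150:330,140:420],None,fx=2.8,fy=2.8,interpolation=cv2.INTER_CUBIC); cv2.imwrite('pics/top9z.png',I[:,:,::-1])
```

```text
left floor dir deg 80.35962172346574
[[215.9 241.9]
 [251.1 247.1]]
  green dir 80.30338292940557
right floor dir deg 79.77318585774972
[[291.5 253. ]
 [326.5 258. ]]
  green dir 80.6449130593529
```

View pics/top9z.png

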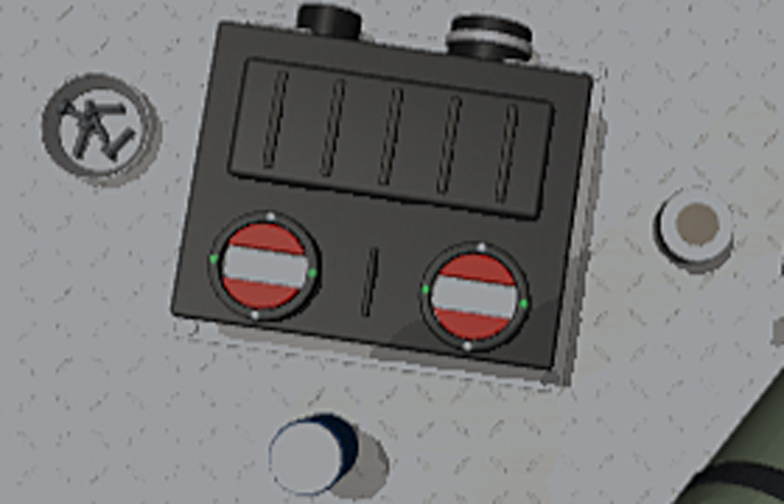

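Both slots now run to the green dots (top crop 213–312 and 425–523), and the other objects are where they were.

Emit:
move_arm([
  [[0, 0, 0], [0, 0, 0]],
  [[0, 0, 0], [0, 0, 0]],
])

```text
clock: 21.0
position: [0.5283, -0.2391, 0.2705]
tool_rot: [-3.141, 0.0, -0.189]
force: [-0.1, -0.3, -0.4]
grip_width: 0.0343
```

```bash
python3 -c "
from workcell import *
print(job_done())"
```

```text
the job is handed in; nothing more can be done
None
```

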